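# Lock the hold-down carriage and start its press screw

### The arm

A 6-joint arm with a two-finger parallel gripper is mounted at the origin on the work surface. World frame = base frame: x ahead of the robot, y to its left, z up, the work surface at z = 0. Lengths are in m, angles in rad, forces in N, time in s.
With the tool pointing down it reaches from about 0.375 to 0.9 m from the base axis. Payload 3.1 kg.
Tool frame: the origin (TCP) lies at the very end of the fingers, on their centre line; the grasp point (between the pads) lies 19 mm behind it; z points along the fingers, y is the line along which they close (so a half turn about z gives the same grasp; the last joint's range is limited). The gripper opens to 87 mm and grips with 3 to 60 N. Pads are 19 mm wide; open, the fingers measure 117 mm over their backs; the gripper's body (75 mm by 190 mm) begins 51 mm behind the grasp point.
Start: joints at [-1.335, 0.527, 1.433, -0, 1.181, -0.178], TCP at [0.251, -0.572, 0.223] pointing down, gripper open.
Joint ranges: [-3.08, 3.08], [-0.75, 2.2], [0.22, 2.44], [-1.43, 4.57], [0, 2.65], [-2.85, 2.85]. Speed limits (rad/s): [2.79, 2.79, 3.14, 3.14, 3.14, 3.14].

### API

Orientations are given as a unit quaternion [x, y, z, w].
In Python, from rig import robot gives the robot as it stands. The module is installed in compiled form; this text tells all that it offers.
- The arm moves only by the tool servo_tool, never from a script. Its argument "rows" is one flat list of numbers, 5 for each row, row after row: the closure, from -1 (fully open) to 1 (shut), so that 0 is half open, then the shift along the tool's x, y, z in m, then the turn about the tool's z in degrees. A call has 1 to 5 rows; each row shifts and turns the commanded pose from where the row before left it, along the tool's axes as they then stand; what a row does not reach is not made up. A row lasts 1/12 s, in which the tool goes at most 41.7 mm and 7.16 degrees, less where a joint would pass 70% of its speed; a pose out of reach is approached as far as the arm can. A call with a gripper value outside its range is refused whole. The fingers move at their own pace and stop on an object; "newtons" is the grip in N (left out, the last holds). Time passes only in rows, so rows that do not move let the fingers close. It gives the time, the measured TCP pose, the force, the opening and the grip force at its end, in the units of the state.
- robot.get_obs(): the state, without advancing time (a new reading comes with each control period).
- robot.camera(name): name is "side" or "top" or "wrist"; returns a dict with "pixels" (420x560x3 uint8, red, green, blue), "intrinsics" (3x3 intrinsics, pixels), "rvec" (rotation vector, rad) and "tvec" (3), from world to camera coordinates, as OpenCV has them; the wrist camera has in their place "mount" (4x4, takes a point from camera to tool coordinates, whose origin is the TCP and whose axes are the flange's). Camera axes: x right, y down, z forward; pixel columns grow to the right and rows downward; lengths in m; the calibration is good to about 2 mm. A picture is of the moment at which its call begins: read the wrist's pose just before it. There is no depth.
- robot.hand_in(): hands the job in; it is judged then, once.
Trained networks look in a picture, given as the dict that the camera call returned (one of the last four; its "shot" number tells which), for a name from the list of things; names that differ only in an ending like _2 or _b are one class to them, and where a whole thing is asked for, a point or a joint stands for the part that bears it (a point fixed in the world has none). Each returns a list of dicts, best first, with "score" (0 to 1); they miss things now and then, are a little off and sometimes report something else, mostly with a low value. They report only what shows in the picture. A call takes as long as a camera call.
- robot.spot_in(picture, query): "at" ([x, y, z] in m, in world coordinates, good to about 4 mm: the middle of the surface that is visible of it).
- robot.outline_of(picture, query): "region" (420x560 bool, what is visible of it).
- robot.place_of(picture, query): "at" ([x, y, z] in m, in world coordinates, good to about 4 mm: a listed point, or the origin of a listed thing).
The state is a dict: "time": time; "q": joint angles; "joint_velocities": joint speeds; "joint_torque": joint torques, N m; "position": TCP position; "tool_rot": TCP orientation; "ft_force": force on the tool from outside, world axes, zero at the start; "moment": the same for the moment, N m; "grip_width": finger opening in m; "grip_force": force on a finger pad.
Only numpy, scipy, OpenCV 4.12 (cv2) and the standard library are available. Lean on these libraries where they do the work, as an engineer would, in place of code of your own. Each camera call takes 0.05 s, during which the arm holds its last target. There are 200 camera calls.

### The job

Lock the hold-down's carriage where it stands by turning its wing knob clockwise until it is tight. Then start the press screw in its boss: turn its round knob backward (counter-clockwise) until you feel it drop into the thread, turn it forward about one full turn from there, and finish still gripping that knob so the screw stays put while a colleague slides a board under it. Do not shift the carriage, pull the screw out, or disturb the other things on the bench.

Things in the scene. Friction and masses are not known exactly. Their poses are not given: they have to be found in the camera images.
- clamp_grip (a point): Centre of the carriage's wing knob, on its vertical axis, 73 mm above the bench: a black plastic bar 52 long (along the point's x axis, which turns with it), 14 wide, 26 mm high (58 to 84 mm above the bench) over the carriage's flat saddle (47 mm), the carriage being the dark casting on the aluminium rail. z is up. Grasp across the 14 mm from above; the casting's upright (96 mm high) is 57 mm off.
- clamp (a joint): Angle of the wing knob, rad; grows clockwise seen from above. Starts slack between 0 and 0.35, begins to bite near 0.75, is tight above 1.1, hard stop at 1.5. Light to turn (under 0.4 N m) and stays where it is left.
- press_grip (a point): Centre (half-way up, on the axis) of the press screw's round knob: knurled dark steel, 44 mm diameter, 36 mm high, axis vertical, about 168 mm above the bench, on a bare threaded spindle 24 mm thick; a slot across its top face, along the point's x axis, turns with it; z is up. It rises and sinks with the screw. Grip it at any yaw; nothing is near, the boss below ends 50 mm under the knob.
- press_turn (a joint): Angle of the press screw, rad; 0 as found, grows clockwise seen from above (forward, screwing in), falls when turned backward. The thread start, where it drops, lies 0.5 to 1.4 rad back from as found. Turns freely (0.04 N m) and stays where it is left.
- press_lift (a joint): Height of the press screw, m. As found it rests loosely on top of the boss's first thread, +0.0038 to +0.0046. Turned back it climbs 0.8 mm per rad to +0.005 and at the thread start drops 5 mm by its own weight (6 N) to 0; a firm grip holds it up, so loosen the fingers or push down. Turned on backward it would climb again. From 0 it screws in 5 mm per forward turn (-0.005). Lowest -0.0175.
- boss_top (a point): Centre of the top face of the carriage's threaded boss, the round 50 mm end of its arm, 98 mm above the bench, straight below the press screw's knob (right-hand thread, 5 mm pitch). x points across the rail, away from the robot, y along the rail. The wing knob's axis is 165 mm along +x from here. Until locked, a push of 3 N along the rail slides the carriage.
- packer: Bystander: hardwood block 45 x 75 x 20 mm lying in front of the rail, to be left alone. Origin under its centre.
- marker_a: Bystander: red and black marker pen, 125 mm long, 18 mm thick, lying in front of the rail, to be left alone. Origin under it.
- marker_b: Bystander: second marker pen of the same kind, lying nearer the robot. Origin under it.
- sand_roll: Bystander: roll of brown abrasive paper standing on end, 116 mm diameter, 95 mm high. Origin under its centre.
- sand_block: Bystander: cork sanding block 72 x 117 x 32 mm. Origin under its centre.
- tape_measure: Bystander: black tape measure lying flat, 62 x 62 x 34 mm. Origin under its centre.
- bar_clamp: Bystander: F-style bar clamp lying on the bench, about 340 mm long. Origin under its bar.
- panel: Bystander: light wooden panel 150 x 230 x 18 mm lying on the bench. Origin under its centre.

How it is judged:
By the outcome, as a careful person would: the job done as asked, in the order asked, and still so for the second after the job is handed in, while the arm keeps its last pose, push and grip.
It also fails if it takes over 72 s, if anything falls off the work surface, if the arm or the gripper's body presses on something with over 40 N, if the wrist force passes 120 N, or if a joint passes its speed limit or range.

## Working session

There is one attempt and no reset: what is moved stays moved. The work goes in short steps, Python scripts to look and compute and a tool call to move; the robot and the scene stay as the last step left them, time stands still between calls to the robot, and variables do not carry over. Pictures are saved under pics/ and viewed, at most 10 in all, crops included, and the job is handed in when it is done.

Besides the shell and the picture viewer there is one more tool, called in YAML: its name, and indented under it one key for each argument. servo_tool: Moves the arm, as the interface text tells. Its arguments: {"type":"object","properties":{"rows":{"type":"array","items":{"type":"number"}},"newtons":{"type":"number"}},"required":["rows"]}

```bash
mkdir -p pics; cat > h.py <<'E'
from rig import robot
import numpy as np, cv2
from scipy.spatial.transform import Rotation as R
def save(p,n): cv2.imwrite('pics/'+n+'.png',cv2.cvtColor(p['pixels'],cv2.COLOR_RGB2BGR))
def st():
    o=robot.get_obs(); Rm=R.from_quat(o['tool_rot']).as_matrix()
    print('t',round(o['time'],2),'pos',np.round(o['position'],4),'x',np.round(Rm[:,0],3),'y',np.round(Rm[:,1],3),'z',np.round(Rm[:,2],3),'q',np.round(o['q'],2),'F',np.round(o['ft_force'],1),'w',round(o['grip_width'],4),'gf',o['grip_force'])
    return o,Rm
E
python3 - <<'E'
from h import *
st()
for c in ['top','side']:
    p=robot.camera(c); save(p,c+'0')
    for q in ['clamp_grip','press_grip','boss_top']:
        print(c,q,[(np.round(d['at'],4),round(d['score'],2)) for d in robot.place_of(p,q)][:2])
E
```

```text
t 0.0 pos [ 0.2512 -0.5715  0.2216] x [0.916 0.402 0.   ] y [ 0.402 -0.916 -0.002] z [-0.     0.002 -1.   ] q [-1.34  0.53  1.43  0.    1.18 -0.18] F [ 0.3 -0.   0.5] w 0.0871 gf 0.0
top clamp_grip [(array([0.6657, 0.1083, 0.0727]), 0.55)]
top press_grip [(array([0.5023, 0.1312, 0.1746]), 0.76), (array([0.3754, 0.1051, 0.0056]), 0.59)]
top boss_top [(array([0.4991, 0.128 , 0.0983]), 0.78)]
side clamp_grip [(array([0.6661, 0.1058, 0.0762]), 0.67)]
side press_grip [(array([0.4995, 0.1283, 0.169 ]), 0.63)]
side boss_top [(array([0.5002, 0.1293, 0.1031]), 0.55)]
```

View pics/top0.png

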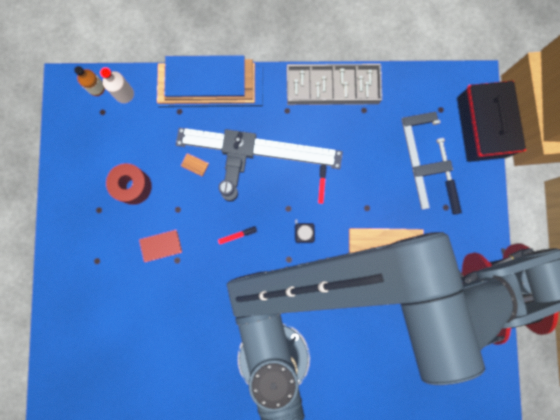

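View pics/side0.png

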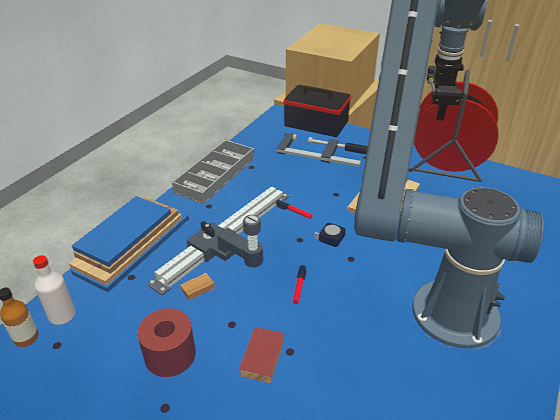

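The top view shows the carriage on the rail, with the wing knob near (238,140) and the round press knob near (227,188). The side view shows the same parts with the press knob at (252,225), and the path from the arm is clear. Next I'll move over the wing knob for a wrist view.

servo_tool:
  rows: [-1,0.03,-0.022,-0.006,0,-1,0.03,-0.022,-0.006,0,-1,0.03,-0.022,-0.006,0,-1,0.03,-0.022,-0.006,0,-1,0.03,-0.022,-0.006,0]

```text
time: 0.82
position: [0.3449, -0.4097, 0.2529]
tool_rot: [0.979, 0.205, 0.0, 0.0]
ft_force: [1.2, 0.6, -0.7]
grip_width: 0.0869
grip_force: 0.0
```

servo_tool:
  rows: [-1,0.03,-0.022,-0.006,0,-1,0.03,-0.022,-0.006,0,-1,0.03,-0.022,-0.006,0,-1,0.03,-0.022,-0.006,0,-1,0.03,-0.022,-0.006,0]

```text
time: 1.23
position: [0.4381, -0.2485, 0.2831]
tool_rot: [0.979, 0.205, 0.0, 0.0]
ft_force: [0.1, 0.1, 0.5]
grip_width: 0.0871
grip_force: 0.0
```

servo_tool:
  rows: [-1,0.03,-0.022,0,0,-1,0.03,-0.022,0,0,-1,0.03,-0.022,0,0,-1,0.03,-0.022,0,0,-1,0.03,-0.022,0,0]

```text
time: 1.65
position: [0.5313, -0.0874, 0.2828]
tool_rot: [0.979, 0.205, 0.0, 0.0]
ft_force: [0.7, -0.0, -0.1]
grip_width: 0.0872
grip_force: 0.0
```

servo_tool:
  rows: [-1,0.03,-0.022,0,0,-1,0.03,-0.022,0,0,-1,0.03,-0.022,0,0,-1,0.03,-0.022,0,0,-1,0,0,0,0]

```text
time: 2.07
position: [0.6079, 0.0455, 0.2826]
tool_rot: [0.978, 0.208, 0.002, -0.001]
ft_force: [1.4, -1.2, 0.6]
grip_width: 0.0868
grip_force: 0.0
```

```bash
cat >> h.py <<'E'
def wrist(n,qs):
    o,Rm=st(); p=robot.camera('wrist'); save(p,n)
    for q in qs:
        print(q,[(np.round(d['at'],4),round(d['score'],2)) for d in robot.place_of(p,q)][:2])
    return o,Rm,p
def bp(p,o,Rm,uv,z):
    M=np.array(p['mount']); K=np.array(p['intrinsics'])
    d=Rm@M[:3,:3]@np.linalg.solve(K,[uv[0],uv[1],1]); c=np.array(o['position'])+Rm@M[:3,3]
    return c+d*(z-c[2])/d[2]
E
python3 - <<'E'
from h import *
wrist('w1',['clamp_grip','press_grip','boss_top'])
E
```

```text
t 2.07 pos [0.6079 0.0455 0.2826] x [0.913 0.407 0.005] y [ 0.407 -0.913 -0.001] z [ 0.004  0.003 -1.   ] q [-0.11  0.44  1.4   0.    1.29  1.04] F [ 1.4 -1.2  0.6] w 0.0868 gf 0.0
clamp_grip [(array([0.6638, 0.1056, 0.0734]), 0.94)]
press_grip [(array([0.5027, 0.1341, 0.1748]), 0.6)]
boss_top [(array([0.5005, 0.1296, 0.0996]), 0.89)]
```

View pics/w1.png

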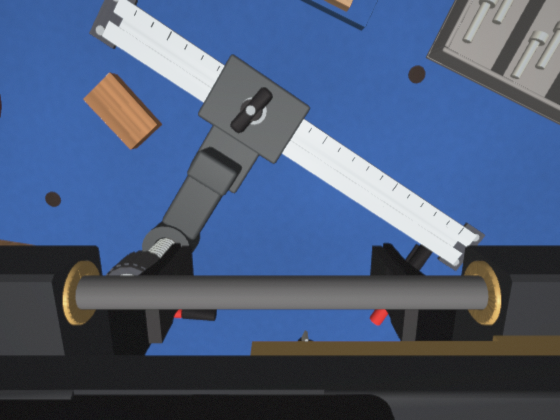

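The wrist view shows the wing bar centred near (251,110), its long axis running from (235,128) to (268,92). The casting's upright is at (213,168). I'll turn these pixels into world directions.

```bash
python3 - <<'E'
from h import *
o,Rm=st(); p=robot.camera('wrist')
r=robot.outline_of(p,'clamp_grip')
for d in r[:1]:
    v,u=np.nonzero(d['region']); print(d['score'],len(u),u.min(),u.max(),v.min(),v.max())
    (c,s,a)=cv2.minAreaRect(np.float32(np.c_[u,v])); print(c,s,a)
    W=np.array([bp(p,o,Rm,uv,0.084)[:2] for uv in zip(u,v)]); m=W.mean(0)
    rc=cv2.minAreaRect(np.float32(W*1000)); print(m,rc)
def ang(a,b,z):
    A=bp(p,o,Rm,a,z);B=bp(p,o,Rm,b,z); print(A,B,np.degrees(np.arctan2(*(B-A)[1::-1])))
ang((235,128),(268,92),.084)
ang((251,110),(250,110),.084)
ang((310,125),(478,235),.04)
E
```

```text
t 2.27 pos [0.6046 0.0392 0.2823] x [ 0.916  0.402 -0.001] y [ 0.402 -0.916  0.   ] z [-0.001 -0.    -1.   ] q [-0.12  0.44  1.41 -0.    1.29  1.04] F [-0.5  0.6 -0.1] w 0.087 gf 0.0
0.92 1048 225 267 80 125
(247.00003051757812, 104.00001525878906) (26.870054244995117, 53.740108489990234) 45.0
[0.66618346 0.10142076] ((665.3324584960938, 100.99700927734375), (25.096237182617188, 51.470645904541016), 67.1074447631836)
[0.64007837 0.10316822 0.084     ] [0.68393535 0.08666572 0.084     ] -20.620315645087768
[0.66208747 0.09525727 0.084     ] [0.66169939 0.09614456 0.084     ] 113.62333225091564
[0.67245304 0.03329948 0.04      ] [ 0.63689135 -0.20375371  0.04      ] -98.53164193385955
```

servo_tool:
  rows: [-0.2,0.031,0.0015,0.015,0,-0.2,0.031,0.0015,0.015,0,-0.2,0.031,0.0015,0.015,0,-0.2,0.031,0.0015,0.015,0,-0.2,0,0,0,-7]

```text
time: 2.78
position: [0.7236, 0.0839, 0.2169]
tool_rot: [0.964, 0.265, -0.001, -0.001]
ft_force: [-0.2, -0.2, -1.5]
grip_width: 0.0613
grip_force: 0.0
```

servo_tool:
  rows: [-0.2,0,0,0,-7,-0.2,0,0,0,-7,-0.2,0,0,0,-7,-0.2,0,0,0,-7,-0.2,0,0,0,-7]

```text
time: 3.2
position: [0.7208, 0.0822, 0.2226]
tool_rot: [0.839, 0.544, -0.0, -0.0]
ft_force: [-0.8, -0.2, -0.0]
grip_width: 0.0525
grip_force: 0.0
```

servo_tool:
  rows: [-0.2,0,0,0,-7,-0.2,0,0,0,-7,-0.2,0,0,0,-7,-0.2,0,0,0,-7,-0.2,0,0,0,-7]

```text
time: 3.62
position: [0.7208, 0.0821, 0.2227]
tool_rot: [0.637, 0.771, -0.0, -0.0]
ft_force: [-0.2, 1.1, 0.5]
grip_width: 0.0524
grip_force: 0.0
```

servo_tool:
  rows: [-0.2,0,0,0,-7,-0.2,0,0,0,-7,-0.2,0,0,0,-7,-0.2,0,0,0,-7,-0.2,0,0,0,-7]

```text
time: 4.03
position: [0.7208, 0.0821, 0.2227]
tool_rot: [0.375, 0.927, -0.0, -0.0]
ft_force: [-0.2, -1.2, 0.4]
grip_width: 0.052
grip_force: 0.0
```

servo_tool:
  rows: [-0.2,0,0,0,-7,-0.2,0,0,0,-7,-0.2,0,0,0,-7,-0.2,0,0,0,0,-0.2,0,0,0,0]

```text
time: 4.45
position: [0.7209, 0.0826, 0.2227]
tool_rot: [0.204, 0.979, -0.0, -0.0]
ft_force: [0.4, -0.2, -0.0]
grip_width: 0.0523
grip_force: 0.0
```

```bash
python3 - <<'E'
from h import *
o,Rm,p=wrist('w2',['clamp_grip','press_grip','boss_top'])
for d in robot.outline_of(p,'clamp_grip')[:1]:
    v,u=np.nonzero(d['region']); print(d['score'],cv2.minAreaRect(np.float32(np.c_[u,v])))
    W=np.array([bp(p,o,Rm,uv,0.084)[:2] for uv in zip(u,v)])
    print(W.mean(0),cv2.minAreaRect(np.float32(W*1000)))
E
```

```text
t 4.45 pos [0.7209 0.0826 0.2227] x [-0.917  0.4    0.   ] y [ 0.4    0.917 -0.   ] z [-0. -0. -1.] q [-0.04  0.67  1.15 -0.    1.32 -1.2 ] F [ 0.4 -0.2 -0. ] w 0.0523 gf 0.0
clamp_grip [(array([0.6646, 0.1054, 0.0759]), 0.55)]
press_grip []
boss_top []
0.98 ((279.6024475097656, 127.5219497680664), (30.730934143066406, 62.23014450073242), 12.094757080078125)
[0.66514671 0.1043406 ] ((665.7335815429688, 104.20033264160156), (25.073123931884766, 49.52098846435547), 53.25294494628906)
```

View pics/w2.png

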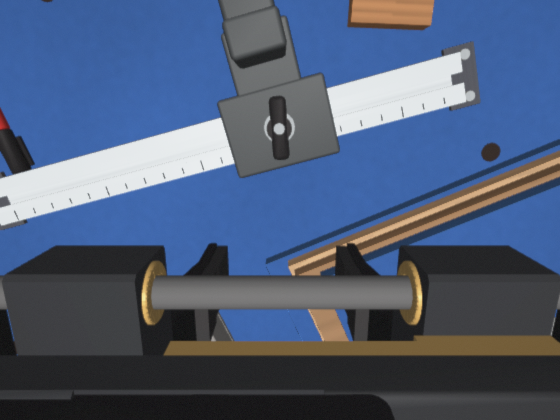

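The wing bar is at (279,128), nearly parallel to tool x with its upper end tilted about 2.5° left. It sits almost on the finger centre line. I'll go above it and descend with the fingers partly open.

servo_tool:
  rows: [-0.2,0.03,-0.0008,0,-2,-0.2,0.03,-0.0007,0,0,-0.1,0,0,0.04,0,0,0,0,0.04,0,0.1,0,0,0.04,0]
  newtons: 3

```text
time: 5.12
position: [0.6656, 0.1059, 0.1031]
tool_rot: [0.185, 0.983, 0.0, 0.002]
ft_force: [0.1, 0.4, -0.5]
grip_width: 0.0431
grip_force: 0.0
```

servo_tool:
  rows: [0.2,0,0,0.025,0,0.3,0,0,0.012,0,0.4,0,0,0.01,0,0.45,0,0,0,0,0.45,0,0,0,0]

```text
time: 5.53
position: [0.6661, 0.1055, 0.0566]
tool_rot: [0.185, 0.983, 0.0, 0.001]
ft_force: [-0.5, 0.4, 0.2]
grip_width: 0.0254
grip_force: 0.0
```

```bash
python3 - <<'E'
from h import *
o,Rm,p=wrist('w3',[])
E
```

```text
t 5.53 pos [0.6661 0.1055 0.0566] x [-0.932  0.363 -0.002] y [0.363 0.932 0.001] z [ 0.002  0.    -1.   ] q [-0.01  0.79  1.42  0.    0.93 -1.21] F [-0.5  0.4  0.2] w 0.0254 gf 0.0
```

View pics/w3.png

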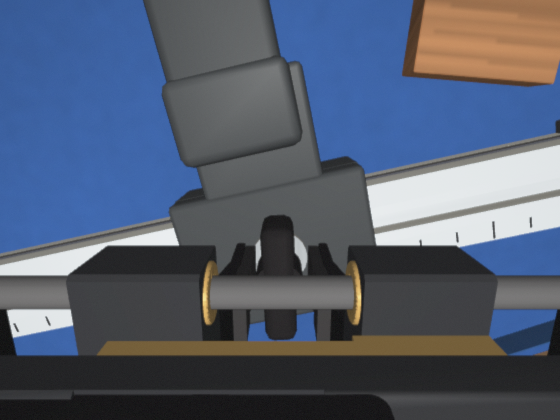

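The bar spans columns 261–297 and the finger insides are at about 256 and 308, so the bar is roughly 1 mm toward −y. I'll shift by that and close gently while watching the force.

servo_tool:
  rows: [0.45,0,-0.001,0,0,0.55,0,0,0,0,0.62,0,0,0,0,0.62,0,0,0,0,0.66,0,0,0,0]
  newtons: 3

```text
time: 6.0
position: [0.6649, 0.1045, 0.0561]
tool_rot: [0.185, 0.983, 0.0, 0.0]
ft_force: [-0.2, 0.3, -0.4]
grip_width: 0.0163
grip_force: 0.0
```

servo_tool:
  rows: [0.68,0,0,0,0,0.68,0,0,0,0,0.7,0,0,0,0,0.72,0,0,0,0,0.72,0,0,0,0]

```text
time: 6.42
position: [0.6649, 0.1047, 0.0558]
tool_rot: [0.185, 0.983, 0.0, 0.0]
ft_force: [-0.2, 1.1, 2.9]
grip_width: 0.0143
grip_force: 3.0
```

servo_tool:
  rows: [0.85,0,0,0,0,0.85,0,0,0,0,0.85,0,0,0,5,0.85,0,0,0,5,0.85,0,0,0,5]
  newtons: 25

```text
time: 6.83
position: [0.6649, 0.1048, 0.0558]
tool_rot: [0.313, 0.95, 0.0, 0.0]
ft_force: [-0.5, 1.0, 2.6]
grip_width: 0.0142
grip_force: 25.0
```

```bash
python3 -c "
from h import *
o,_=st();print(o['moment'])"
```

```text
t 6.83 pos [0.6649 0.1048 0.0558] x [-0.804  0.595 -0.   ] y [0.595 0.804 0.001] z [ 0.001  0.    -1.   ] q [-0.01  0.79  1.42  0.    0.93 -0.94] F [-0.5  1.   2.6] w 0.0142 gf 24.995057279302273
[ 0.31943055 -0.15327984  0.13206133]
```

servo_tool:
  rows: [0.85,0,0,0,5,0.85,0,0,0,5,0.85,0,0,0,5,0.85,0,0,0,5,0.85,0,0,0,5]
  newtons: 35

```text
time: 7.25
position: [0.665, 0.1049, 0.0558]
tool_rot: [0.511, 0.859, 0.0, 0.0]
ft_force: [1.1, 2.2, 1.8]
grip_width: 0.0134
grip_force: 35.0
```

servo_tool:
  rows: [0.85,0,0,0,5,0.85,0,0,0,5,0.85,0,0,0,5,0.85,0,0,0,5,0.85,0,0,0,0]
  newtons: 35

```text
time: 7.67
position: [0.6651, 0.1049, 0.0558]
tool_rot: [0.652, 0.758, 0.001, 0.0]
ft_force: [1.3, 2.5, 2.2]
grip_width: 0.0135
grip_force: 35.0
```

```bash
python3 -c "
from h import *
o,_=st();print(o['moment'])"
```

```text
t 7.67 pos [0.6651 0.1049 0.0558] x [-0.15   0.989  0.   ] y [0.989 0.15  0.001] z [ 0.001  0.001 -1.   ] q [-0.01  0.79  1.42  0.    0.93 -0.16] F [1.3 2.5 2.2] w 0.0135 gf 35.00860498286784
[ 0.32166116 -0.19285052 -0.11929473]
```

servo_tool:
  rows: [0.85,0,0,0,2,0.85,0,0,0,2,0.85,0,0,0,0]

```text
time: 7.92
position: [0.6651, 0.1049, 0.0558]
tool_rot: [0.677, 0.736, 0.001, 0.0]
ft_force: [1.6, 2.4, 2.9]
grip_width: 0.014
grip_force: 35.0
```

```bash
python3 -c "
from h import *
o,_=st();print(o['moment'])"
```

```text
t 7.92 pos [0.6651 0.1049 0.0558] x [-0.084  0.996  0.   ] y [0.996 0.084 0.001] z [ 0.001  0.001 -1.   ] q [-0.01  0.79  1.42  0.    0.93 -0.09] F [1.6 2.4 2.9] w 0.014 gf 35.00195103697479
[ 0.40710186 -0.24740849  0.09883283]
```

servo_tool:
  rows: [0.3,0,0,0,0,0.2,0,0,0,0,0.2,0,0,-0.02,0,0.2,0,0,-0.04,0,0.2,0,0,-0.04,0]

```text
time: 8.33
position: [0.6624, 0.1039, 0.1539]
tool_rot: [0.677, 0.736, -0.003, -0.002]
ft_force: [0.7, 0.3, -0.4]
grip_width: 0.0333
grip_force: 0.0
```

servo_tool:
  rows: [0,0,0,-0.04,0,-0.2,0,0,-0.04,0,-0.5,-0.02,-0.03,-0.02,0,-0.6,-0.02,-0.03,-0.02,0,-0.6,-0.02,-0.03,-0.02,0]

```text
time: 8.75
position: [0.5783, 0.0365, 0.2962]
tool_rot: [0.677, 0.736, -0.001, -0.0]
ft_force: [0.6, -0.6, 0.3]
grip_width: 0.0604
grip_force: 0.0
```

```bash
python3 - <<'E'
from h import *
o,Rm,p=wrist('w4',['clamp_grip','press_grip','boss_top'])
for d in robot.outline_of(p,'clamp_grip')[:1]:
    v,u=np.nonzero(d['region']); print(d['score'])
    W=np.array([bp(p,o,Rm,uv,0.084)[:2] for uv in zip(u,v)])
    print(W.mean(0),cv2.minAreaRect(np.float32(W*1000)))
    w,V=np.linalg.eigh(np.cov(W.T)); print(np.degrees(np.arctan2(V[1,1],V[0,1])))
for d in robot.outline_of(p,'press_grip')[:1]:
    v,u=np.nonzero(d['region']); print(d['score'],u.min(),u.max(),v.min(),v.max())
E
```

```text
t 8.75 pos [0.5783 0.0365 0.2962] x [-0.084  0.996 -0.001] y [ 0.996  0.084 -0.001] z [-0.001 -0.001 -1.   ] q [-0.13  0.39  1.46 -0.    1.3  -0.21] F [ 0.6 -0.6  0.3] w 0.0604 gf 0.0
clamp_grip [(array([0.6643, 0.1046, 0.0712]), 0.68)]
press_grip [(array([0.5028, 0.1314, 0.1705]), 0.71)]
boss_top [(array([0.5027, 0.1316, 0.098 ]), 0.82)]
0.91
[0.66100765 0.10390778] ((659.7069702148438, 102.98827362060547), (29.754840850830078, 50.399940490722656), 4.760130882263184)
96.43281239296489
0.6 156 223 40 105
```

View pics/w4.png

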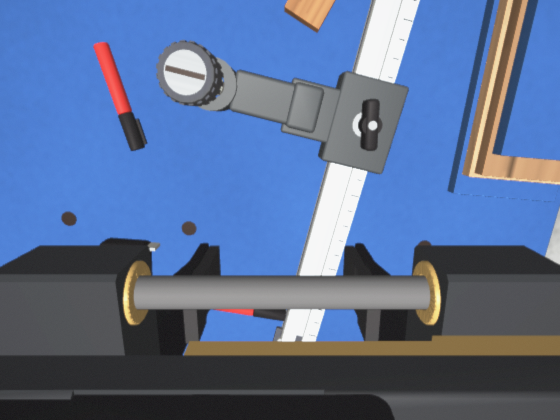

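The wing bar at (370,125) is now turned well past the bite angle, at about 1.3 rad, and the carriage hasn't moved. The press knob's top face is centred at (187,73) with its slot visible. Next I'll locate its axis.

```bash
python3 - <<'E'
from h import *
o,Rm=st(); p=robot.camera('wrist')
a=bp(p,o,Rm,(186.5,73),0.188); print(a)
for t in [(0.502,0.1315),a[:2]]:
    d=np.r_[t,0.152]-o['position']; print(t, 'tool delta',np.round(Rm.T@d,4))
q=bp(p,o,Rm,(166,67),.188)-bp(p,o,Rm,(206,79),.188); print(np.degrees(np.arctan2(q[1],q[0])))
E
```

```text
t 9.05 pos [0.58   0.0375 0.2946] x [-0.082  0.997  0.   ] y [ 0.997  0.082 -0.001] z [-0.001  0.    -1.   ] q [-0.13  0.39  1.45  0.    1.29 -0.21] F [ 0.7  0.1 -0. ] w 0.0691 gf 0.0
[0.50576368 0.12992651 0.188     ]
(0.502, 0.1315) tool delta [ 0.1    -0.0698  0.1427]
[0.50576368 0.12992651] tool delta [ 0.0982 -0.0662  0.1427]
168.6249527312172
```

servo_tool:
  rows: [-1,0.033,-0.0227,0,0,-1,0.033,-0.0227,0,0,-1,0.033,-0.0226,0,0,-1,0,0,0.02,0,-1,0,0,0.03,0]
  newtons: 3

```text
time: 9.52
position: [0.505, 0.1332, 0.2467]
tool_rot: [0.676, 0.737, 0.002, 0.002]
ft_force: [1.2, -0.2, -0.1]
grip_width: 0.086
grip_force: 0.0
```

servo_tool:
  rows: [-1,0,0,0.035,0,-0.5,0,0,0.035,0,-0.3,0,0,0.022,0,-0.2,0,0,0,0,-0.2,0,0,0,0]

```text
time: 9.93
position: [0.5033, 0.1309, 0.1517]
tool_rot: [0.677, 0.736, -0.002, -0.002]
ft_force: [0.4, 0.2, 1.0]
grip_width: 0.0678
grip_force: 0.0
```

```bash
python3 - <<'E'
from h import *
o,Rm,p=wrist('w5',['press_grip'])
E
```

```text
t 9.93 pos [0.5033 0.1309 0.1517] x [-0.083  0.997  0.   ] y [ 0.997  0.083 -0.005] z [-0.005 -0.    -1.   ] q [ 0.04  0.49  1.76  0.    0.89 -0.04] F [0.4 0.2 1. ] w 0.0678 gf 0.0
press_grip [(array([0.504 , 0.1296, 0.1727]), 0.94), (array([ 0.3762,  0.1079, -0.0015]), 0.58)]
```

View pics/w5.png

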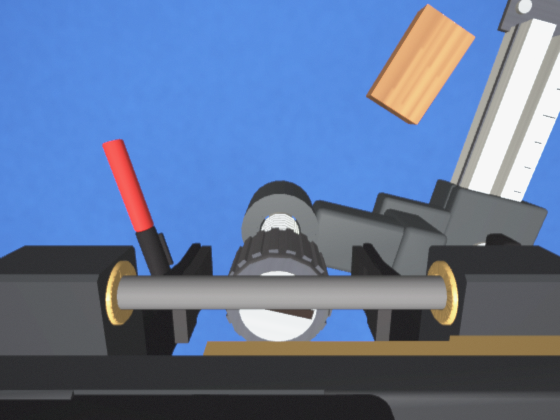

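The knob spans columns about 228–330 and is centred between the fingers. I'll close lightly.

servo_tool:
  rows: [-0.1,0,0,0,0,-0.05,0,0,0,0,0,0,0,0,0,0.1,0,0,0,0,0.1,0,0,0,0]
  newtons: 4

```text
time: 10.45
position: [0.5022, 0.1303, 0.1543]
tool_rot: [0.677, 0.736, -0.001, -0.001]
ft_force: [-5.0, -0.2, 6.2]
grip_width: 0.0435
grip_force: 4.0
```

servo_tool:
  rows: [0.1,0,0,0,-5,0.1,0,0,0,-5,0.1,0,0,0,-5,0.1,0,0,0,-5,0.1,0,0,0,0]

```text
time: 10.87
position: [0.5017, 0.1308, 0.1537]
tool_rot: [0.538, 0.843, -0.001, -0.002]
ft_force: [-4.5, 1.7, 3.6]
grip_width: 0.0441
grip_force: 4.0
```

```bash
cat >> h.py <<'E'
def knob(n):
    o,Rm=st(); print('M',np.round(o['moment'],3)); p=robot.camera('wrist'); save(p,n)
    for f in (robot.outline_of,):
        for d in f(p,'press_grip')[:1]:
            v,u=np.nonzero(d['region']); print(round(d['score'],2),u.min(),u.max(),v.min(),v.max(),len(u))
    p2=robot.camera('side')
    for d in robot.outline_of(p2,'press_grip')[:1]:
        v,u=np.nonzero(d['region']); print('side',round(d['score'],2),u.min(),u.max(),v.min(),v.max(),len(u))
    print([np.round(d['at'],4) for d in robot.spot_in(p,'press_grip')[:1]+robot.spot_in(p2,'press_grip')[:1]])
E
python3 -c "
from h import *
knob('w6')"
```

```text
t 10.87 pos [0.5017 0.1308 0.1537] x [-0.42   0.907  0.002] y [ 0.907  0.42  -0.003] z [-0.004  0.001 -1.   ] q [ 0.04  0.49  1.76  0.    0.9  -0.4 ] F [-4.5  1.7  3.6] w 0.0441 gf 3.9944950054996298
M [ 0.194  0.778 -0.036]
0.61 229 331 226 340 6346
side 0.58 244 260 215 234 284
[array([0.5001, 0.1414, 0.1893]), array([0.4931, 0.1404, 0.1833])]
```

servo_tool:
  rows: [0.1,0.0006,-0.0014,0,0,0.1,0,0,0,0]

```text
time: 11.33
position: [0.5017, 0.1307, 0.1537]
tool_rot: [0.54, 0.842, 0.0, -0.0]
ft_force: [-4.4, 1.9, 2.2]
grip_width: 0.044
grip_force: 4.0
```

servo_tool:
  rows: [0.1,0,0,0,-5,0.1,0,0,0,-5,0.1,0,0,0,-5,0.1,0,0,0,0]

```text
time: 11.67
position: [0.5017, 0.1304, 0.1537]
tool_rot: [0.424, 0.905, -0.0, -0.001]
ft_force: [-4.5, 1.2, 3.9]
grip_width: 0.0435
grip_force: 4.0
```

servo_tool:
  rows: [0.1,0,0,0,-5,0.1,0,0,0,-5,0.1,0,0,0,0]

```text
time: 11.92
position: [0.5019, 0.1302, 0.1536]
tool_rot: [0.345, 0.939, -0.0, -0.0]
ft_force: [-4.1, -0.4, 2.6]
grip_width: 0.0439
grip_force: 4.0
```

```bash
python3 -c "
from h import *
knob('w7')"
```

```text
t 11.92 pos [0.5019 0.1302 0.1536] x [-0.762  0.647  0.001] y [ 0.647  0.762 -0.001] z [-0.001 -0.    -1.   ] q [ 0.04  0.49  1.77 -0.    0.89 -0.83] F [-4.1 -0.4  2.6] w 0.0439 gf 3.997633878607303
M [ 0.023  0.612 -0.014]
0.61 229 332 225 340 6492
side 0.88 245 259 215 234 253
[array([0.499 , 0.1361, 0.1915]), array([0.4896, 0.1376, 0.1854])]
```

View pics/w7.png

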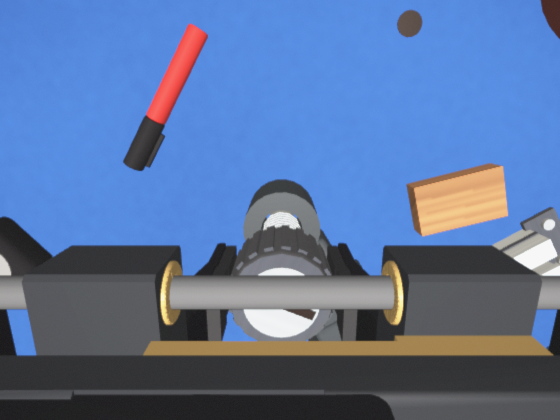

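Slot and knob look unchanged relative to the fingers, with the slot end near (313,318), so the knob turns with the tool. It has not dropped yet at about 0.79 rad back. I'll continue.

servo_tool:
  rows: [0.1,0,0,0,-5,0.1,0,0,0,-5,0.1,0,0,0,0]
  newtons: 3

```text
time: 12.47
position: [0.5023, 0.13, 0.1533]
tool_rot: [0.261, 0.965, -0.0, -0.0]
ft_force: [-5.0, -2.5, 1.0]
grip_width: 0.0439
grip_force: 3.0
```

```bash
python3 -c "
from h import *
knob('w8')"
```

```text
t 12.47 pos [0.5023 0.13   0.1533] x [-0.864  0.504 -0.   ] y [ 0.504  0.864 -0.001] z [-0.    -0.001 -1.   ] q [ 0.04  0.49  1.77 -0.    0.89 -1.  ] F [-5.  -2.5  1. ] w 0.0439 gf 2.998391758192156
M [-0.244  0.498 -0.103]
0.63 231 331 223 341 6680
side 0.79 246 260 215 235 269
[array([0.4947, 0.133 , 0.1918]), array([0.489 , 0.1366, 0.1834])]
```

servo_tool:
  rows: [0.1,0,0,0,-5,0.1,0,0,0,-5,0.1,0,0,0,0]

```text
time: 13.02
position: [0.5023, 0.1303, 0.1531]
tool_rot: [0.176, 0.984, -0.0, -0.0]
ft_force: [-2.6, -1.4, -3.2]
grip_width: 0.0437
grip_force: 3.0
```

```bash
python3 -c "
from h import *
knob('w9')"
```

```text
t 13.02 pos [0.5023 0.1303 0.1531] x [-0.938  0.346  0.   ] y [ 0.346  0.938 -0.   ] z [-0. -0. -1.] q [ 0.04  0.49  1.77 -0.    0.89 -1.18] F [-2.6 -1.4 -3.2] w 0.0437 gf 2.998215413535945
M [-0.294  0.373  0.03 ]
0.83 231 330 225 340 6452
side 0.52 247 260 215 235 241
[array([0.4917, 0.136 , 0.1899]), array([0.485 , 0.1388, 0.1837])]
```

The force changed to −3 N, so the tool is now carrying the screw's weight. It is probably over the thread start, so I'll loosen the fingers.

servo_tool:
  rows: [-0.15,0,0,0,0,-0.15,0,0,0,0,-0.15,0,0,0,0,-0.15,0,0,0,0]

```text
time: 13.65
position: [0.5042, 0.1307, 0.1544]
tool_rot: [0.176, 0.984, 0.001, 0.002]
ft_force: [0.0, -0.5, 1.0]
grip_width: 0.0495
grip_force: 0.0
```

```bash
python3 -c "
from h import *
knob('w10')"
```

```text
t 13.65 pos [0.5042 0.1307 0.1544] x [-0.938  0.347 -0.004] y [0.347 0.938 0.002] z [ 0.004  0.001 -1.   ] q [ 0.04  0.48  1.76  0.    0.89 -1.18] F [ 0.  -0.5  1. ] w 0.0495 gf 0.0
M [ 0.061 -0.15  -0.015]
0.58 228 329 218 333 5881
side 0.58 245 260 216 236 244
[array([0.4938, 0.1344, 0.1849]), array([0.4871, 0.1367, 0.1792])]
```

View pics/w10.png

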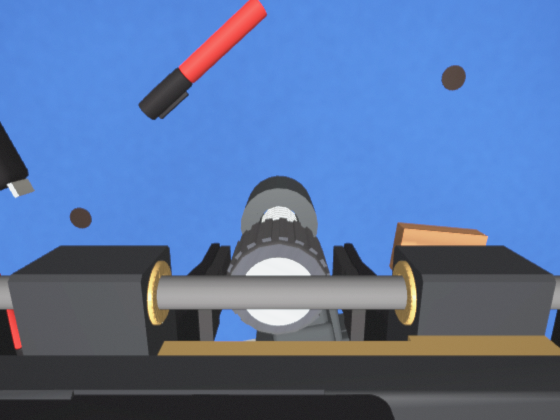

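The knob mask rose 7 px in the view, and both spot heights fell by about 5 mm. I'll check this against projected geometry.

```bash
python3 - <<'E'
from h import *
from scipy.optimize import least_squares
p=robot.camera('wrist'); M=np.array(p['mount']);K=np.array(p['intrinsics'])
a=np.linspace(0,2*np.pi,73)
def rows(pos,yaw,s,zc,axis=(0.5025,0.130)):
    x=np.array([np.cos(yaw),np.sin(yaw),0]); z=np.array([0,0,-1.]); Rm=np.c_[x,np.cross(z,x),z]
    P=np.concatenate([np.c_[axis[0]+s*x[0]+.022*np.cos(a),axis[1]+s*x[1]+.022*np.sin(a),np.full(73,zc+h)] for h in(-.018,.018)])
    c=((P-pos)@Rm-M[:3,3])@M[:3,:3]; uv=c@K.T; v=uv[:,1]/uv[:,2]; return np.array([v.min(),v.max()])
for n,pos,yaw,m in [('w6',(.5017,.1308,.1537),np.arctan2(.907,-.42),(226,340)),('w7',(.5019,.1302,.1536),np.arctan2(.647,-.762),(225,340)),('w8',(.5023,.13,.1533),np.arctan2(.504,-.864),(223,341)),('w9',(.5023,.1303,.1531),np.arctan2(.346,-.938),(225,340)),('w10',(.5042,.1307,.1544),np.arctan2(.347,-.938),(218,333))]:
    r=least_squares(lambda q:rows(np.array(pos),yaw,*q)-m,[0,.17]); print(n,r.x.round(4),r.cost)
E
```

```text
w6 [-0.0081  0.1526] 1.5671195198758532e-25
w7 [-0.0076  0.1539] 2.948446519354054e-26
w8 [-0.0056  0.1577] 5.2506581851510546e-27
w9 [-0.0079  0.1534] 1.6155871338926322e-26
w10 [-0.0056  0.1551] 2.0194839173657902e-27
```

```bash
python3 -c "
from h import *
o,Rm=st(); print((Rm.T@(np.array([.5015,.1303,.150])-o['position'])).round(4))"
```

```text
t 14.0 pos [0.5026 0.1304 0.1536] x [-0.938  0.347 -0.   ] y [0.347 0.938 0.   ] z [ 0.  0. -1.] q [ 0.04  0.49  1.77  0.    0.89 -1.18] F [ 0.5 -0.8  0.1] w 0.0497 gf 0.0
[ 0.001  -0.0005  0.0036]
```

servo_tool:
  rows: [-0.1,0.001,-0.0005,0.0036,0,0.1,0,0,0,0,0.1,0,0,0,0,0.1,0,0,0,0,0.1,0,0,0,0]
  newtons: 5

```text
time: 14.42
position: [0.5008, 0.1303, 0.1495]
tool_rot: [0.176, 0.984, -0.0, -0.001]
ft_force: [-0.8, -0.1, -2.5]
grip_width: 0.0438
grip_force: 5.0
```

servo_tool:
  rows: [0.1,0,0,0,0,0.1,0,0,0,7,0.1,0,0,0,7,0.1,0,0,0,7,0.1,0,0,0,7]
  newtons: 12

```text
time: 14.83
position: [0.5011, 0.1307, 0.1493]
tool_rot: [0.412, 0.911, 0.0, -0.0]
ft_force: [0.6, 1.5, -4.7]
grip_width: 0.0438
grip_force: 12.0
```

servo_tool:
  rows: [0.1,0,0,0,7,0.1,0,0,0,7,0.1,0,0,0,7,0.1,0,0,0,7,0.1,0,0,0,7]

```text
time: 15.25
position: [0.5017, 0.1309, 0.1494]
tool_rot: [0.667, 0.745, 0.001, -0.0]
ft_force: [1.6, 2.7, -6.8]
grip_width: 0.0435
grip_force: 12.0
```

servo_tool:
  rows: [0.1,0,0,0,7,0.1,0,0,0,7,0.1,0,0,0,7,0.1,0,0,0,7,0.1,0,0,0,7]
  newtons: 20

```text
time: 15.67
position: [0.5025, 0.1309, 0.1491]
tool_rot: [0.86, 0.51, 0.001, -0.0]
ft_force: [2.8, 3.0, -10.8]
grip_width: 0.0438
grip_force: 20.0
```

```bash
python3 -c "
from h import *
knob('w11')"
```

```text
t 15.67 pos [0.5025 0.1309 0.1491] x [0.48  0.878 0.002] y [ 0.878 -0.48   0.001] z [ 0.002  0.001 -1.   ] q [0.04 0.49 1.77 0.   0.88 0.54] F [  2.8   3.  -10.8] w 0.0438 gf 19.98899273079587
M [ 0.463 -0.615  0.072]
0.97 231 332 227 341 6423
side 0.51 243 252 222 236 112
[array([0.508 , 0.1405, 0.1837]), array([0.4968, 0.1479, 0.1678])]
```

Pull-down of 10.8 N is more than the screw's weight, so the thread is engaged. I'll follow it down as I turn.

servo_tool:
  rows: [0.1,0,0,0.0014,0,0.1,0,0,0.0001,7,0.1,0,0,0.0001,7,0.1,0,0,0.0001,7,0.1,0,0,0.0001,7]
  newtons: 15

```text
time: 16.38
position: [0.5028, 0.1304, 0.1485]
tool_rot: [0.958, 0.288, 0.002, 0.0]
ft_force: [2.7, 1.1, -5.3]
grip_width: 0.044
grip_force: 15.0
```

servo_tool:
  rows: [0.1,0,0,0.0001,7,0.1,0,0,0.0001,7,0.1,0,0,0.0001,7,0.1,0,0,0.0001,7,0.1,0,0,0.0001,7]

```text
time: 16.8
position: [0.503, 0.1299, 0.1481]
tool_rot: [1.0, -0.013, 0.002, 0.0]
ft_force: [3.7, 0.1, -6.3]
grip_width: 0.0436
grip_force: 15.0
```

servo_tool:
  rows: [0.1,0,0,0.0001,7,0.1,0,0,0.0001,7,0.1,0,0,0.0001,7,0.1,0,0,0.0001,7,0.1,0,0,0.0001,7]

```text
time: 17.22
position: [0.5028, 0.1293, 0.1475]
tool_rot: [0.95, -0.312, 0.002, 0.0]
ft_force: [3.7, -1.8, -5.6]
grip_width: 0.0435
grip_force: 15.0
```

```bash
python3 -c "
from h import *
knob('w12')"
```

```text
t 17.22 pos [0.5028 0.1293 0.1475] x [ 0.805 -0.594  0.004] y [-0.594 -0.805 -0.   ] z [ 0.003 -0.002 -1.   ] q [ 0.04  0.49  1.77 -0.    0.87  2.25] F [ 3.7 -1.8 -5.6] w 0.0435 gf 14.990156673702586
M [-0.19  -0.596  0.033]
0.68 231 331 226 340 6246
side 0.54 245 260 217 237 283
[array([0.508 , 0.1276, 0.1858]), array([0.4867, 0.1401, 0.1807])]
```

servo_tool:
  rows: [-0.2,0,0,0,0,-0.2,0,0,0,0,-0.2,0,0,0,0,-0.2,0,0,0.001,-7,-0.2,0,0,0,-7]

```text
time: 17.93
position: [0.5005, 0.1305, 0.1463]
tool_rot: [0.982, -0.19, -0.001, 0.0]
ft_force: [0.2, 0.3, -0.0]
grip_width: 0.052
grip_force: 0.0
```

servo_tool:
  rows: [-0.2,0,0,0,-7,-0.2,0,0,0,-7,-0.2,0,0,0,-7,-0.2,0,0,0,-7,-0.2,0,0,0,-7]

```text
time: 18.35
position: [0.5006, 0.1305, 0.1464]
tool_rot: [0.993, 0.115, -0.001, -0.0]
ft_force: [0.2, 0.1, 0.2]
grip_width: 0.052
grip_force: 0.0
```

servo_tool:
  rows: [-0.2,0,0,0,-7,-0.2,0,0,0,-7,-0.2,0,0,0,-7,-0.2,0,0,0,-7,-0.2,0,0,0,-7]

```text
time: 18.77
position: [0.5006, 0.1306, 0.1464]
tool_rot: [0.913, 0.408, -0.0, -0.0]
ft_force: [0.5, 0.7, -0.4]
grip_width: 0.0523
grip_force: 0.0
```

servo_tool:
  rows: [-0.2,0,0,0,-7,-0.2,0,0,0,-7,-0.2,0,0,0,-7,-0.2,0,0,0,-7,-0.2,0,0,0,-7]

```text
time: 19.18
position: [0.5006, 0.1305, 0.1464]
tool_rot: [0.748, 0.664, -0.0, -0.001]
ft_force: [0.3, 0.4, 0.2]
grip_width: 0.0525
grip_force: 0.0
```

servo_tool:
  rows: [-0.2,0,0,0,-7,-0.2,0,0,0,-7,-0.2,0,0,0,-7,-0.2,0,0,0,-7,-0.2,0,0,0,-7]

```text
time: 19.6
position: [0.5006, 0.1305, 0.1464]
tool_rot: [0.514, 0.858, -0.0, -0.001]
ft_force: [-0.3, -0.5, 0.0]
grip_width: 0.0524
grip_force: 0.0
```

servo_tool:
  rows: [-0.2,0,0,0,-7,-0.2,0,0,0,-7,-0.2,0,0,0,0]

```text
time: 19.85
position: [0.5007, 0.1305, 0.1464]
tool_rot: [0.407, 0.913, -0.0, -0.001]
ft_force: [-0.7, -0.2, 0.2]
grip_width: 0.0526
grip_force: 0.0
```

```bash
python3 -c "
from h import *
o,Rm=st(); print((Rm.T@(np.array([.502,.1303,.1465])-o['position'])).round(4), np.degrees(np.arctan2(Rm[1,0],Rm[0,0])))"
```

```text
t 19.85 pos [0.5007 0.1305 0.1464] x [-0.668  0.744  0.001] y [ 0.744  0.668 -0.001] z [-0.001  0.    -1.   ] q [ 0.04  0.5   1.78  0.    0.87 -0.69] F [-0.7 -0.2  0.2] w 0.0526 gf 0.0
[-0.001   0.0009 -0.0001] 131.91200566993544
```

servo_tool:
  rows: [-0.1,-0.001,0.0009,0,0,0.1,0,0,0,0,0.1,0,0,0,0,0.1,0,0,0,0,0.1,0,0,0.0001,7]
  newtons: 15

```text
time: 20.27
position: [0.5023, 0.1297, 0.1462]
tool_rot: [0.465, 0.885, -0.001, -0.0]
ft_force: [-1.0, -2.5, 1.9]
grip_width: 0.0439
grip_force: 15.0
```

servo_tool:
  rows: [0.1,0,0,0.0001,7,0.1,0,0,0.0001,7,0.1,0,0,0.0001,7,0.1,0,0,0.0001,7,0.1,0,0,0.0001,7]

```text
time: 20.68
position: [0.5021, 0.1297, 0.1457]
tool_rot: [0.711, 0.703, -0.001, -0.0]
ft_force: [-1.5, -2.1, 2.7]
grip_width: 0.0436
grip_force: 15.0
```

servo_tool:
  rows: [0.1,0,0,0.0001,7,0.1,0,0,0.0001,7,0.1,0,0,0.0001,7,0.1,0,0,0.0001,7,0.1,0,0,0.0001,7]

```text
time: 21.1
position: [0.5019, 0.1297, 0.1452]
tool_rot: [0.89, 0.457, -0.001, 0.0]
ft_force: [-1.8, -2.1, 2.9]
grip_width: 0.0435
grip_force: 15.0
```

servo_tool:
  rows: [0.1,0,0,0.0001,7,0.1,0,0,0.0001,7,0.1,0,0,0.0001,7,0.1,0,0,0.0001,7,0.1,0,0,0.0001,7]

```text
time: 21.52
position: [0.5018, 0.1299, 0.1447]
tool_rot: [0.986, 0.168, -0.001, 0.0]
ft_force: [-2.3, -1.8, 2.6]
grip_width: 0.0436
grip_force: 15.0
```

servo_tool:
  rows: [0.1,0,0,0.0001,7,0.1,0,0,0.0001,7,0.1,0,0,0.0001,7,0.1,0,0,0.0001,7,0.1,0,0,0.0001,7]

```text
time: 21.93
position: [0.5018, 0.1301, 0.1442]
tool_rot: [0.991, -0.136, -0.001, 0.0]
ft_force: [-1.9, -1.3, 3.7]
grip_width: 0.0436
grip_force: 15.0
```

servo_tool:
  rows: [0.1,0,0,0.0001,7,0.1,0,0,0.0001,7,0.1,0,0,0.0001,7,0.1,0,0,0,0,0.1,0,0,0,0]

```text
time: 22.35
position: [0.502, 0.1301, 0.1439]
tool_rot: [0.951, -0.31, -0.001, 0.0]
ft_force: [-2.7, -0.7, 4.2]
grip_width: 0.0438
grip_force: 15.0
```

```bash
python3 - <<'E'
from h import *
o,Rm=st(); print(np.degrees(np.arctan2(Rm[1,0],Rm[0,0])))
p=robot.camera('wrist'); t=robot.camera('top')
for c,q in ((p,'clamp_grip'),(t,'clamp_grip'),(t,'boss_top'),(p,'boss_top'),(p,'press_grip'),(t,'press_grip')): print(q,[np.round(d['at'],4) for d in robot.place_of(c,q)[:1]])
a=cv2.imread('pics/top0.png')[100:220,150:360]; save(t,'t'); b=cv2.imread('pics/t.png')[100:220,150:360]
c=cv2.imread('pics/w10.png')[150:350,180:380]; save(p,'w'); d=cv2.imread('pics/w.png')[150:350,180:380]
f=lambda x:cv2.resize(x,(400,280))
cv2.imwrite('pics/cmp.png',np.vstack([np.hstack([f(a),f(b)]),np.hstack([f(c),f(d)])]))
E
```

```text
t 22.35 pos [0.502  0.1301 0.1439] x [ 0.807 -0.59  -0.001] y [-0.59  -0.807  0.001] z [-0.001 -0.    -1.   ] q [0.04 0.5  1.77 0.   0.87 2.24] F [-2.7 -0.7  4.2] w 0.0438 gf 15.000668851425871
-36.152136884572485
clamp_grip []
clamp_grip [array([0.6629, 0.107 , 0.0732])]
boss_top [array([0.376 , 0.108 , 0.0017])]
boss_top [array([0.5014, 0.1313, 0.0984])]
press_grip [array([0.4997, 0.1304, 0.1623])]
press_grip []
```

View pics/cmp.png

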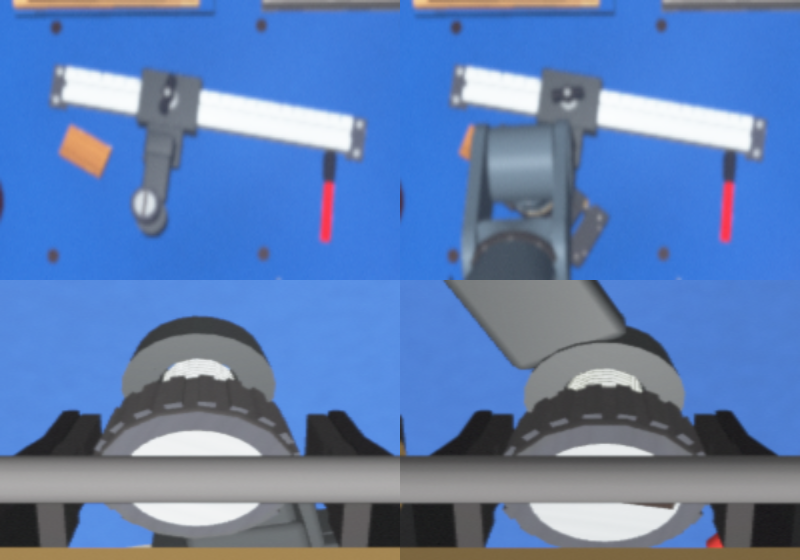

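The top crops show the carriage in the same place, with the wing knob turned from about 1 o'clock to across. The lower crops show the knob held between the pads, lower in the boss. The job looks complete, so I'll hand it in.

```bash
python3 -c "
from rig import robot
print(robot.hand_in())"
```

```text
the job is handed in; nothing more can be done
None
```

I handed the job in at about 22 s: the wing knob is tight at about 1.3 rad by camera estimate, the press screw dropped into its thread and is about one turn in, its knob is still gripped, and in the pictures the carriage has not moved.

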